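# Shuttle a freshly glued sherd to the third gap of the curing rack

### The job

A freshly glued sherd sits in a blue tray on the shuttle of the curing rack; the glue is wet, so neither tray nor sherd may be picked up and the sherd must not be touched or jolted out of place. With a fingertip, push the shuttle along its rail to the right, counting the gaps from the left end, and stop it squarely in front of the third gap with the tray still on it; then gently push the tray by its front panel off the shuttle and all the way back into that third gap. Leave the trays already in the rack and the other things on the desk where they are.

Things in the scene. Friction and masses are not known exactly. Their poses are not given: they have to be found in the camera images.
- rack: Fixed wooden curing rack on a 464 x 209 x 12 mm plywood board. Origin: on the desk top, mid-length, in the plane of the gap mouths. x points into the gaps (away from the robot), y to the left along the rail, z up. Six gaps, 68 mm apart; counted from the left (+y) end their centres lie at y = +170, +102, +34, -34, -102, -170 mm. Gaps one and four already hold a tray.
- gap_one (a point): Mouth of the first (leftmost) gap, centre of its floor, 24 mm above the desk; same axes as the rack. Each gap is 62 mm wide between 6 mm dividers with rounded noses (tops 52 mm above the desk) and 88 mm deep to the back stop (top 58 mm above the desk). In front, from 20 to 90 mm before the mouths, two low rails (tops 17 mm above the desk) carry the shuttle.
- shuttle_deck (a point): Centre of the shuttle's deck top, 25 mm above the desk, 55 mm before the gap mouths; rack axes. Deck 90 mm (x) by 71 mm (y) over two black cheeks, 6 mm thick, along its left and right sides from 7 mm below to 17 mm above the deck top: push a cheek's outside. Open at front and rear; 1 mm higher than the gap floors. Slides along rack y only, with about 1.2 N friction, up to 0.30 m to the right.
- tray: Blue cork-lined tray, 90 mm long (x) by 56 mm wide (y), 0.15 kg, loose between the shuttle's cheeks (59 mm apart); x points into the rack. Origin: under its centre. Side and rear walls 14 mm high; rear corners cut off, so it enters a gap from up to about 10 mm off. It slides with about 1 N. Home against the back stop, its origin is 43 mm behind the gap mouths.
- tray_front (a point): Middle of the outer face of the tray's front panel (the side facing the robot, 45 mm before the tray's origin), 15 mm above the tray's underside. The panel is 56 mm wide and 30 mm high, 13 mm higher than the shuttle's cheeks, with a brass card holder on it. With the tray home it still stands 2 mm proud of the gap mouth.
- sherd: Freshly glued pottery sherd, 63 x 33 x 11 mm, 20 g, lying loose on the tray's cork liner (5 mm above the tray's underside), about centred. Origin: under its centre.
- tray_first: A like blue tray with a sherd, already home in the first gap; origin under its centre.
- tray_fourth: A like blue tray with a sherd, already home in the fourth gap; origin under its centre.
- clamp: Black spring clamp with blue pads, 158 x 115 x 26 mm, lying on the desk left of the rack's front; a bystander. Origin under its centre.
- masking_tape: Roll of masking tape, 107 mm across, 24 mm high, lying on the desk left of the rack; a bystander. Origin under its centre.
Mind the look-alikes: they are no part of the job. What is shaped like the tray but green is not meant.

How it is judged:
On the way, in this order (a step that is already met when the one before it is completed fails the run):
1. the shuttle stands in front of the third gap (within 10 mm) with the tray still on it (y of shuttle_deck in the frame of rack between 0.024 and 0.044 m and x of tray in the frame of rack below -0.03 m), for 0.3 s.
2. the tray is home in the third gap (x of tray in the frame of rack above 0.037 m and y of tray in the frame of rack between 0.028 and 0.04 m), for 0.2 s.
At the end, for the whole second after the job is handed in: The tray lies flat and at rest in the third gap from the left, pushed back to within 6 mm of the back stop and centred within 6 mm, with the sherd still within 10 mm of the tray's centre (all of step 2 and z of tray in the frame of rack below 0.028 m and angle between tray's own z axis and vertical below 0.05 rad and horizontal distance between sherd and tray below 0.01 m and linear speed of tray below 0.01 m/s); the robot touches nothing.
It fails at once if the tray is lifted, tipped, or squeezed or pushed with more than 30 N (z of tray in the frame of rack above 0.035 m or angle between tray's own z axis and vertical above 0.17 rad or contact force between the fingers and tray above 30 N).
It fails at once if the sherd is touched by the robot (contact force between any of the fingers, the arm and sherd above 0.3 N).
It fails at once if the sherd is jolted out of place (more than 12 mm from the tray's centre) (horizontal distance between sherd and tray above 0.012 m).
It fails at once if a tray already in the rack is moved by more than 10 mm (distance of any of tray_first, tray_fourth from where it was at the start of the episode above 0.01 m).
It fails at once if the clamp or the tape roll is moved by more than 20 mm (distance of any of clamp, masking_tape from where it was at the start of the episode above 0.02 m).
It also fails if it takes over 48 s, if anything falls off the work surface, if the arm or the gripper's body presses on something with over 40 N, if the wrist force passes 120 N, or if a joint passes its speed limit or range.

### The arm

A 7-joint arm with a two-finger parallel gripper is mounted at the origin on a cart in front of the work surface, level with it; the furniture and walls round the work are solid. World frame = base frame: x ahead of the robot, y to its left, z up, the work surface at z = 0. Lengths are in m, angles in rad, forces in N, time in s.
With the tool pointing down it reaches from about 0.4 to 0.9 m from the base axis. Payload 5.5 kg.
Tool frame: the origin (TCP) lies at the very end of the fingers, on their centre line; the grasp point (between the pads) lies 19 mm behind it; z points along the fingers, y is the direction in which the jaws open and shut (so a half turn about z gives the same grasp; the last joint's range is limited). The gripper opens to 92 mm and grips with 3 to 60 N. Pads are 19 mm wide; open, the fingers measure 130 mm over their backs; the gripper's body (75 mm by 190 mm) begins 47 mm behind the grasp point.
Start: joints at [-1.042, 0.501, -0.427, 1.55, 0.221, 1.138, -0.21], TCP at [0.171, 0.627, 0.227] pointing down, gripper open.
Joint ranges: [-2.88, 2.88], [-0.31, 2.03], [-1.54, 1.56], [0.2, 2.42], [-1.41, 4.55], [0.19, 2.02], [-2.57, 2.57]. Speed limits (rad/s): [2.57, 2.57, 3.14, 3.14, 3.14, 3.14, 3.14].

### API

Orientations are given as a unit quaternion [x, y, z, w].
In Python, from rig import ctrl gives the robot as it stands. The module is installed in compiled form; this text tells all that it offers.
- The arm moves only by the tool move_arm, never from a script. Its argument "increments" is a list of rows, each a list of 2 entries, a list of its own where there are three numbers: the shift along the tool's x, y, z in units of 0.25 m (1.0 is 0.25 m), then the turn, a rotation vector about the tool's x, y, z in units of 45 degrees (1.0 is 45 degrees). A call has exactly 5 rows; each row is the pose to reach, as a shift and turn from the pose measured when the call began, along the tool's axes at that moment; what a row does not reach only later rows make up. A row lasts 1/12 s, in which the tool goes at most 41.7 mm and 7.16 degrees, less where a joint would pass 70% of its speed; a pose out of reach is approached as far as the arm can. A call with a number of a shift or a turn outside -1 to 1 is refused whole. A call with a gripper value outside its range is refused whole. "hand" is the closure, from 0 (fully open) to 1 (shut), set as the call begins (left out, the last holds). The fingers move at their own pace and stop on an object; the grip force is fixed at half the most. Time passes only in rows, so rows that repeat a pose let the fingers close, or fill a call up. It gives the time, the measured TCP pose, the force and the opening at its end, in the units of the state.
- ctrl.get_obs(): the state, without advancing time (a new reading comes with each control period).
- ctrl.get_image(name): name is "side" or "top"; returns the picture (480x640x3 uint8, red, green, blue); there is no depth.
- ctrl.camera_params(name): a dict with "intrinsics" (3x3 intrinsics, pixels), "rvec" (rotation vector, rad) and "tvec" (3), from world to camera coordinates, as OpenCV has them. Camera axes: x right, y down, z forward; pixel columns grow to the right and rows downward; lengths in m; the calibration is good to about 2 mm. A picture is of the moment at which its call begins. camera_params takes no time and is no camera call.
- ctrl.finish_job(): hands the job in, once; it reports no verdict.
The state is a dict: "t": time; "joints": joint angles; "joint_vel": joint speeds; "joint_efforts": joint torques, N m; "tcp_pos": TCP position; "ee_rot": TCP orientation; "ft_force": force on the tool from outside, world axes, zero at the start; "wrist_torque": the same for the moment, N m; "opening": opening from 0.0 (shut) to 1.0 (fully open).
Only numpy, scipy, OpenCV 4.12 (cv2) and the standard library are available. Lean on these libraries where they do the work, as an engineer would, in place of code of your own. Each camera call takes 0.05 s, during which the arm holds its last target.

## Working session

There is one attempt and no reset: what is moved stays moved. The work goes in short steps, Python scripts to look and compute and a tool call to move; the robot and the scene stay as the last step left them, time stands still between calls to the robot, and variables do not carry over. Pictures are saved under pics/ and viewed, and the job is handed in when it is done.

Besides the shell and the picture viewer there is one more tool, called by a JSON object that holds its "fn" and its "kwargs", one argument or row to a line. move_arm: Moves the arm, as the interface text tells. Shifts and turns lie within -1 to 1; 1 stands for 0.25 m of shift or 45 degrees of turn. Its arguments: {"type":"object","properties":{"increments":{"type":"array","items":{"type":"array"}},"hand":{"type":"number"}},"required":["increments"]}

```bash
mkdir -p pics
cat > h.py <<'E'
import numpy as np, cv2
from rig import ctrl
def cam(n):
    p=ctrl.camera_params(n);K=np.array(p["intrinsics"],float);R=cv2.Rodrigues(np.array(p["rvec"],float))[0];t=np.array(p["tvec"],float).ravel();return K,R,t
def ray(n,u,v,z):
    K,R,t=cam(n);d=R.T@np.linalg.inv(K)@np.array([u,v,1.]);c=-R.T@t;return c+d*(z-c[2])/d[2]
def proj(n,P):
    K,R,t=cam(n);q=K@(R@np.array(P,float)+t);return q[:2]/q[2]
def snap(n,f):
    im=ctrl.get_image(n);cv2.imwrite("pics/"+f,cv2.cvtColor(im,cv2.COLOR_RGB2BGR));return im
E
python3 - <<'E'
from h import *
snap("top","top0.png");snap("side","side0.png")
for n in("top","side"):
    K,R,t=cam(n);print(n,K.round(1).tolist(),(-R.T@t).round(3),R.round(2).tolist())
o=ctrl.get_obs();print(o["t"],o["tcp_pos"],o["ee_rot"],o["opening"],o["ft_force"])
E
```

```text
top [[470.4, 0.0, 319.8], [0.0, 470.4, 238.1], [0.0, 0.0, 1.0]] [0.334 0.164 0.885] [[0.09, -1.0, -0.0], [-0.97, -0.09, -0.21], [0.21, 0.02, -0.98]]
side [[524.3, 0.0, 323.1], [0.0, 524.3, 245.0], [0.0, 0.0, 1.0]] [0.298 0.982 0.445] [[-0.97, -0.23, -0.02], [-0.08, 0.42, -0.9], [0.22, -0.88, -0.43]]
0.1 [0.17060375 0.62654715 0.22577074] [ 1.32477337e-01  9.91185631e-01 -8.80119591e-04 -1.61434888e-04] 0.9945825909698628 [-0.58130898  0.37948273  0.59286287]
```

View pics/top0.png

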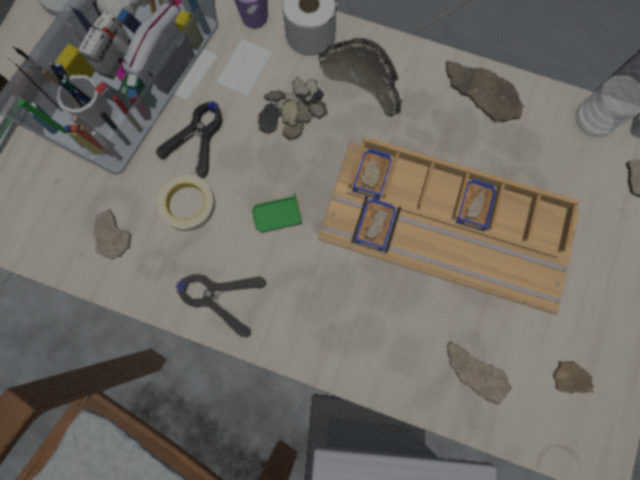

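View pics/side0.png

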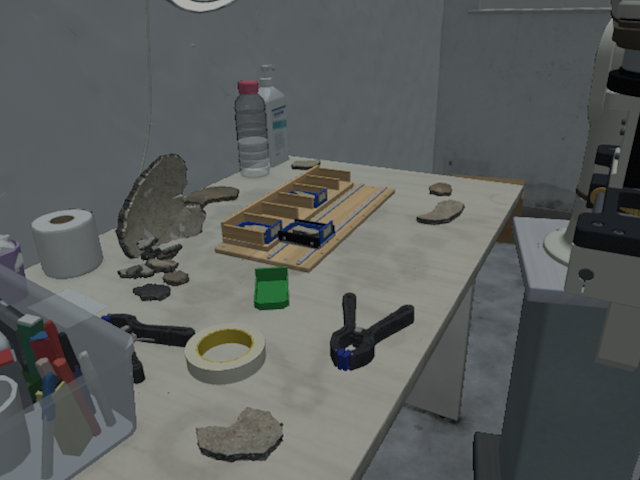

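The tray on the shuttle is at top (376,224) in front of gap one. Look-alikes: the home trays at (372,172) and (477,204), and the green tray at (277,214). The two clamps are at (205,135) and (215,300). I choose (376,224) and check it in a close crop.

Run:
```python
from h import *
im=cv2.imread("pics/top0.png")
c=im[130:320,310:590];cv2.imwrite("pics/c0.png",cv2.resize(c,None,fx=2.8,fy=2.8,interpolation=cv2.INTER_CUBIC))
s=cv2.imread("pics/side0.png")[160:275,205:405];cv2.imwrite("pics/c1.png",cv2.resize(s,None,fx=4,fy=4,interpolation=cv2.INTER_CUBIC))
print(proj("top",[.17,.627,.227]))
for p in [(350,143),(578,200),(556,310),(320,240)]: print(p,ray("top",*p,.012).round(4))
```

```text
[-41.39149454 436.49917808]
(350, 143) [0.722 0.14  0.012]
(578, 200) [ 0.6427 -0.3074  0.012 ]
(556, 310) [ 0.4274 -0.2611  0.012 ]
(320, 240) [0.5204 0.1821 0.012 ]
```

View pics/c0.png

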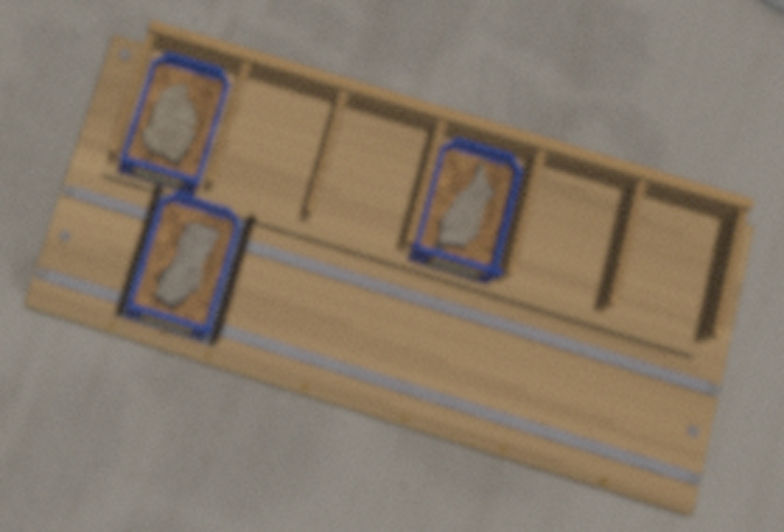

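View pics/c1.png

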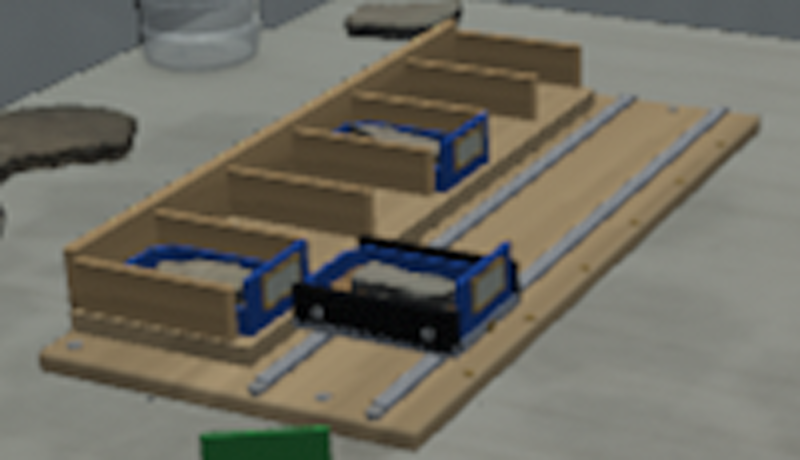

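Run:
```python
from h import *
im=cv2.imread("pics/top0.png");hsv=cv2.cvtColor(im,cv2.COLOR_BGR2HSV)
print("board hsv",hsv[265,450],"desk",hsv[330,400],"blue",hsv[150:160,360:392].reshape(-1,3)[::40].tolist())
b=cv2.inRange(hsv,(105,120,50),(130,255,255));b[:,:310]=0
n,l,s,c=cv2.connectedComponentsWithStats(b)
for i in range(1,n):
    if s[i,4]>20:print(s[i],c[i])
cv2.imwrite("pics/b.png",b)
w=cv2.inRange(hsv,(8,75,60),(28,255,255));w[:,:310]=0
w=cv2.morphologyEx(w|b,cv2.MORPH_CLOSE,np.ones((9,9)))
n,l,s,c=cv2.connectedComponentsWithStats(w);k=1+np.argmax(s[1:,4]);print(s[k])
ct=max(cv2.findContours((l==k).astype(np.uint8),0,1)[0],key=cv2.contourArea)
q=cv2.approxPolyDP(ct,5,True)[:,0];print(q.tolist())
v=im.copy();cv2.drawContours(v,[ct],-1,(0,0,255),1);v[b>0]=(0,255,255)
cv2.imwrite("pics/m0.png",cv2.resize(v[120:330,305:595],None,fx=2.75,fy=2.75))
# board lines: front edge pts between, left, right
P=ct[:,0].astype(float)
def fit(a,bb,m=.12):
    a=np.array(a,float);bb=np.array(bb,float);d=bb-a;L=np.hypot(*d);d/=L;r=P-a;t=r@d;e=abs(r@np.array([-d[1],d[0]]))
    S=P[(t>m*L)&(t<(1-m)*L)&(e<4)];f=cv2.fitLine(S.astype(np.float32),2,0,.01,.01).ravel();print("n",len(S),"res",abs((S-f[2:])@np.array([-f[1],f[0]])).mean());return f
def X(f,g):
    A=np.array([f[:2],-g[:2]]).T;s=np.linalg.solve(A,g[2:]-f[2:]);return f[2:]+f[:2]*s[0]
fr=fit((320,239),(556,311));le=fit((349,144),(320,239));ri=fit((577,205),(556,311),.3)
A=X(fr,le);B=X(fr,ri);print(A,B)
a=ray("top",*A,.006);bb=ray("top",*B,.006);print(a,bb,np.linalg.norm(a-bb))
```

```text
board hsv [ 12  28 136] desk [ 20  23 135] blue [[18, 107, 138], [113, 108, 102], [113, 145, 102], [114, 116, 108], [17, 107, 133], [16, 124, 123], [15, 120, 136], [7, 68, 101]]
[369 150  20   7  46] [378.82608696 152.84782609]
[472 180  21   8  45] [482.15555556 183.26666667]
[  319   138   260   175 26514]
[[350, 144], [320, 239], [556, 312], [578, 201], [371, 139]]
n 179 res 0.256519300091062
n 72 res 0.2972777862515714
n 42 res 0.3080455852406366
[319.15878 238.28241] [555.6112  313.06046]
[0.52486547 0.1841121  0.006     ] [ 0.42232369 -0.26320301  0.006     ] 0.4589178842788646
```

View pics/m0.png

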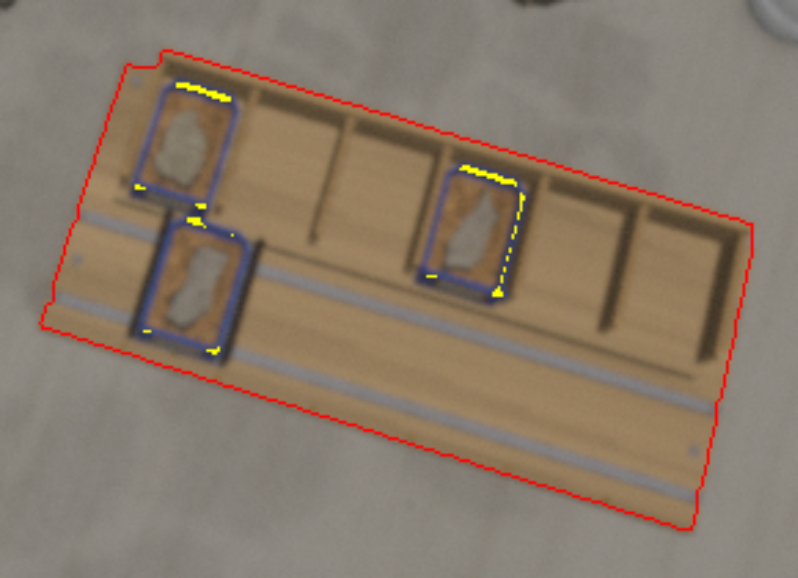

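```bash
python3 - <<'E'
from h import *
im=cv2.imread("pics/top0.png");hsv=cv2.cvtColor(im,cv2.COLOR_BGR2HSV)
b=cv2.inRange(hsv,(105,65,40),(130,255,255));b[:,:310]=0;b[:130]=0;b[330:]=0
cv2.imwrite("pics/m1.png",cv2.resize(b[120:330,305:595],None,fx=2.75,fy=2.75,interpolation=cv2.INTER_NEAREST))
E
python3 - <<'E'
import cv2
im=cv2.imread("pics/top0.png")
cv2.imwrite("pics/c2.png",cv2.resize(im[140:260,335:435],None,fx=6,fy=5,interpolation=cv2.INTER_CUBIC))
cv2.imwrite("pics/c3.png",cv2.resize(im[160:260,430:590],None,fx=5,fy=5,interpolation=cv2.INTER_CUBIC))
E
```

```text
(no output)
```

View pics/m1.png

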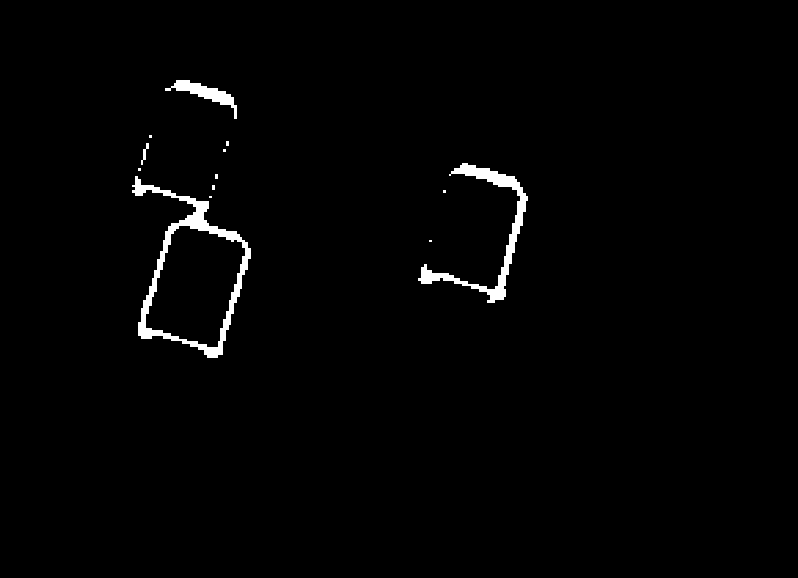

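View pics/c2.png

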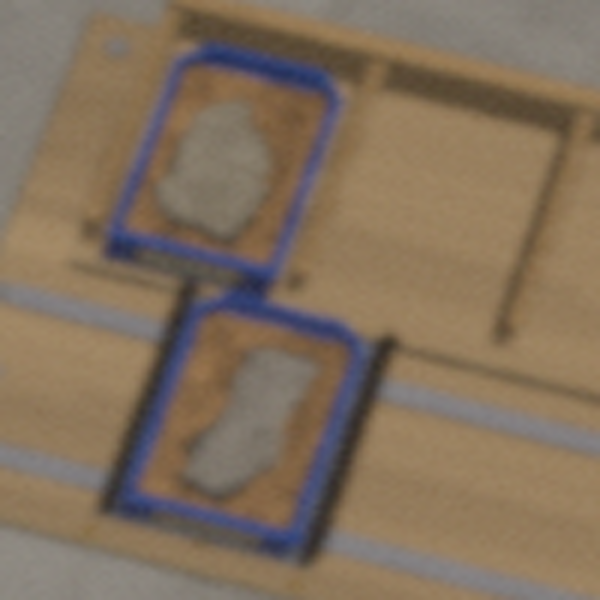

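View pics/c3.png

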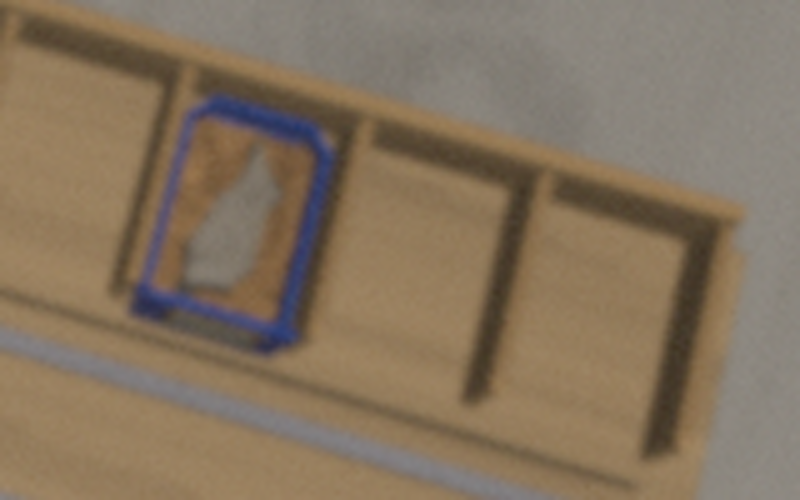

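Run:
```python
from h import *
t1=ray("top",367.3,191.2,.054);t4=ray("top",473.4,222.4,.054);m=ray("top",370.3,243.4,.055)
print(t1,t4,m)
d=t1-t4;L=np.hypot(*d[:2]);yaw=np.arctan2(-d[0],d[1]);print("L(204)",L,"yaw",np.degrees(yaw))
for yw in (yaw,np.radians(-12.9)):
    ex=np.array([np.cos(yw),np.sin(yw),0]);ey=np.array([-np.sin(yw),np.cos(yw),0])
    o=(t1+t4)/2-ey*.068+ex*.001;o[2]=0
    print("O",o,"mid board front rel",[( (p-o)@ex,(p-o)@ey) for p in (np.array([.5249,.1841,0]),np.array([.4223,-.2632,0]))],"tray front rel",(m-o)@ex,(m-o)@ey)
    # side projection check of panel top corners
    for g,y in ((1,.170),(4,-.034)):print(g,[proj("side",o+ex*-.002+ey*(y+s)+np.array([0,0,.054])).round(1) for s in(.028,-.028)])
    xm,ym=(m-o)@ex,(m-o)@ey
    print([proj("side",o+ex*xm+ey*(ym+s)+np.array([0,0,.055])).round(1) for s in(.028,-.028)])
```

```text
[0.61093512 0.10224679 0.054     ] [ 0.56847437 -0.09404258  0.054     ] [0.51286639 0.09039284 0.055     ]
L(204) 0.20082936467413917 yaw -12.205990210068512
O [ 0.5763051 -0.0625721  0.       ] mid board front rel [(np.float64(-0.10239616432137919), np.float64(0.230227353938751)), (np.float64(-0.1081054781896604), np.float64(-0.22865329910205162))] tray front rel -0.09434551633832819 0.13609432261133733
1 [array([268.5, 229.7]), array([283.3, 219.1])]
4 [array([316.7, 195.2]), array([327.6, 187.4])]
[array([320.7, 230.1]), array([333.3, 219.4])]
O [ 0.5754985  -0.06240491  0.        ] mid board front rel [(np.float64(-0.10435369833176346), np.float64(0.2289872962261425)), (np.float64(-0.10450441996408427), np.float64(-0.2299288478383146))] tray front rel -0.09516345838566341 0.13495868350869383
1 [array([267.8, 229.5]), array([282.9, 219. ])]
4 [array([317. , 195.3]), array([328.2, 187.5])]
[array([320.5, 230. ]), array([333.4, 219.4])]
```

```bash
cat >> h.py <<'E'
from scipy.spatial.transform import Rotation as Ro
YAW=np.radians(-12.5);EX=np.array([np.cos(YAW),np.sin(YAW),0]);EY=np.array([-np.sin(YAW),np.cos(YAW),0]);O=np.array([.576,-.0625,0])
def w(x,y,z): return O+EX*x+EY*y+np.array([0,0,z])
def state():
    o=ctrl.get_obs();p=np.array(o["tcp_pos"]);d=p-O
    print("t",round(o["t"],2),"rack",(d@EX).round(4),(d@EY).round(4),p[2].round(4),"open",round(o["opening"],2),"F rack",(np.array(o["ft_force"])@np.array([EX,EY,[0,0,1]]).T).round(2));return o,p
def plan(x,y,z):
    o,p=state();R=Ro.from_quat(o["ee_rot"]);T=Ro.from_matrix(np.array([-EX,EY,[0,0,-1]]).T)
    print("shift u",(R.inv().apply(w(x,y,z)-p)/.25).round(3),"turn u",((R.inv()*T).as_rotvec()/(np.pi/4)).round(3))
E
python3 -c "
from h import *
plan(-.055,.212,.15)"
```

```text
t 0.1 rack -0.5449 0.585 0.2258 open 0.99 F rack [-0.65  0.24  0.59]
shift u [-2.028 -1.396  0.305] turn u [-0.002 -0.    -0.061]
```

{"fn": "move_arm", "kwargs": {
  "increments": [
    [[-0.1,-0.06,0],[0,0,-0.03]],
    [[-0.23,-0.15,0],[0,0,-0.06]],
    [[-0.36,-0.24,0],[0,0,-0.06]],
    [[-0.49,-0.33,0],[0,0,-0.06]],
    [[-0.62,-0.42,0],[0,0,-0.06]]
  ],
  "hand": 1
}}

```text
t: 0.52
tcp_pos: [0.2933, 0.4827, 0.2254]
ee_rot: [0.109, 0.994, -0.001, -0.0]
ft_force: [1.5, 1.1, 0.3]
opening: 0.687
```

```bash
python3 -c "
from h import *
plan(-.055,.212,.15)"
```

```text
t 0.52 rack -0.394 0.471 0.2254 open 0.69 F rack [1.2  1.39 0.28]
shift u [-1.356 -1.035  0.304] turn u [-0.003 -0.001 -0.   ]
```

{"fn": "move_arm", "kwargs": {
  "increments": [
    [[-0.13,-0.1,0.02],[0,0,0]],
    [[-0.26,-0.2,0.04],[0,0,0]],
    [[-0.39,-0.3,0.06],[0,0,0]],
    [[-0.52,-0.4,0.08],[0,0,0]],
    [[-0.65,-0.5,0.1],[0,0,0]]
  ]
}}

```text
t: 0.93
tcp_pos: [0.4255, 0.3235, 0.2004]
ee_rot: [0.109, 0.994, -0.001, -0.0]
ft_force: [-0.4, 0.6, 0.7]
opening: 0.321
```

{"fn": "move_arm", "kwargs": {
  "increments": [
    [[-0.13,-0.1,0.02],[0,0,0]],
    [[-0.26,-0.2,0.04],[0,0,0]],
    [[-0.39,-0.3,0.06],[0,0,0]],
    [[-0.52,-0.4,0.08],[0,0,0]],
    [[-0.65,-0.45,0.1],[0,0,0]]
  ]
}}

```text
t: 1.35
tcp_pos: [0.5605, 0.1737, 0.175]
ee_rot: [0.11, 0.994, -0.003, -0.001]
ft_force: [-0.1, 0.6, -0.1]
opening: 0.012
```

```bash
python3 -c "
from h import *
plan(-.055,.212,.15)"
```

```text
t 1.35 rack -0.0663 0.2272 0.175 open 0.01 F rack [-0.26  0.57 -0.11]
shift u [-0.045 -0.06   0.1  ] turn u [-0.007 -0.001 -0.004]
```

{"fn": "move_arm", "kwargs": {
  "increments": [
    [[-0.02,-0.03,0.08],[-0.007,0,0]],
    [[-0.04,-0.06,0.16],[-0.007,0,0]],
    [[-0.045,-0.06,0.24],[-0.007,0,0]],
    [[-0.045,-0.06,0.3],[-0.007,0,0]],
    [[-0.045,-0.06,0.3],[-0.007,0,0]]
  ]
}}

```text
t: 1.77
tcp_pos: [0.5651, 0.1548, 0.0962]
ee_rot: [0.111, 0.994, -0.001, -0.004]
ft_force: [0.0, 0.6, -0.5]
opening: 0.004
```

```bash
python3 -c "
from h import *
plan(-.055,.212,.030)
snap('top','top1.png');snap('side','side1.png')"
```

```text
t 1.77 rack -0.0577 0.2098 0.0962 open 0.0 F rack [-0.09  0.62 -0.52]
shift u [-0.013  0.01   0.265] turn u [-0.004 -0.009 -0.005]
```

View pics/top1.png

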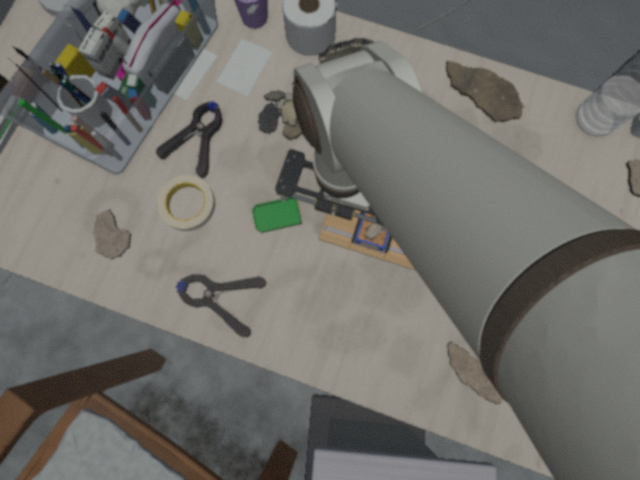

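View pics/side1.png

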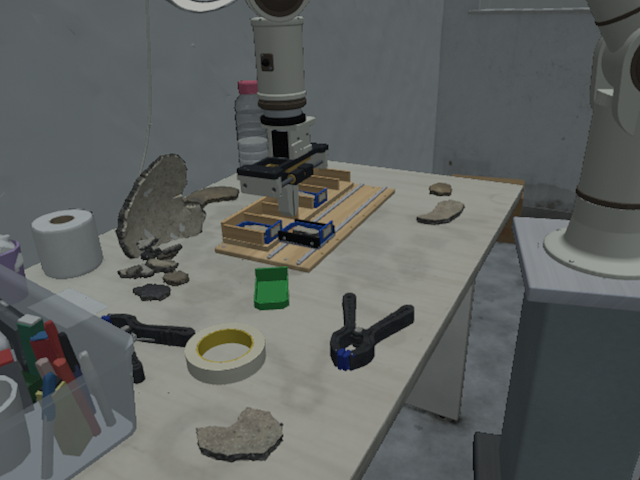

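The finger at side (289,205) hangs left of the shuttle and clear of it, so I descend.

{"fn": "move_arm", "kwargs": {
  "increments": [
    [[-0.01,0.01,0.07],[-0.004,-0.009,-0.005]],
    [[-0.01,0.01,0.14],[-0.004,-0.009,-0.005]],
    [[-0.01,0.01,0.21],[-0.004,-0.009,-0.005]],
    [[-0.01,0.01,0.26],[-0.004,-0.009,-0.005]],
    [[-0.01,0.01,0.26],[-0.004,-0.009,-0.005]]
  ]
}}

```text
t: 2.28
tcp_pos: [0.5688, 0.158, 0.033]
ee_rot: [0.108, 0.994, 0.0, 0.001]
ft_force: [-0.5, -0.7, 0.1]
opening: 0.002
```

```bash
python3 -c "
from h import *
plan(-.055,.190,.030)
im=snap('side','side2.png')
cv2.imwrite('pics/c4.png',cv2.resize(cv2.imread('pics/side2.png')[160:275,205:405],None,fx=4,fy=4,interpolation=cv2.INTER_CUBIC))"
```

```text
t 2.28 rack -0.0548 0.2137 0.033 open 0.0 F rack [-0.31 -0.74  0.1 ]
shift u [ 0.001 -0.095  0.012] turn u [0.001 0.002 0.002]
```

View pics/c4.png

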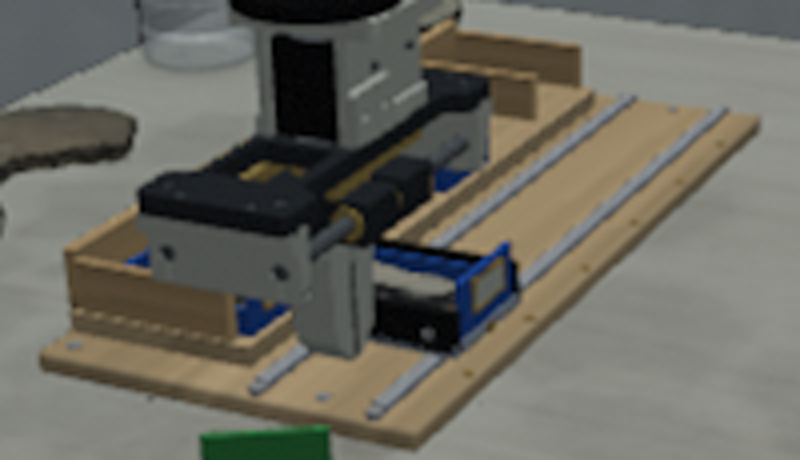

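{"fn": "move_arm", "kwargs": {
  "increments": [
    [[0,-0.015,0.01],[0,0,0]],
    [[0,-0.03,0.01],[0,0,0]],
    [[0,-0.045,0.01],[0,0,0]],
    [[0,-0.06,0.01],[0,0,0]],
    [[0,-0.075,0.01],[0,0,0]]
  ]
}}

```text
t: 2.75
tcp_pos: [0.5658, 0.1392, 0.0323]
ee_rot: [0.108, 0.994, 0.001, 0.002]
ft_force: [0.7, 0.1, -0.8]
opening: 0.005
```

{"fn": "move_arm", "kwargs": {
  "increments": [
    [[0,-0.01,0],[0,0,0]],
    [[0,-0.02,0],[0,0,0]],
    [[0,-0.03,0],[0,0,0]],
    [[0,-0.04,0],[0,0,0]],
    [[0,-0.05,0],[0,0,0]]
  ]
}}

```text
t: 3.17
tcp_pos: [0.5632, 0.1273, 0.0324]
ee_rot: [0.108, 0.994, 0.001, 0.002]
ft_force: [-0.2, 1.4, 0.2]
opening: 0.009
```

{"fn": "move_arm", "kwargs": {
  "increments": [
    [[0,-0.015,0],[0,0,0]],
    [[0,-0.03,0],[0,0,0]],
    [[0,-0.045,0],[0,0,0]],
    [[0,-0.06,0],[0,0,0]],
    [[0,-0.075,0],[0,0,0]]
  ]
}}

```text
t: 3.58
tcp_pos: [0.5591, 0.1087, 0.0324]
ee_rot: [0.108, 0.994, 0.001, 0.002]
ft_force: [-0.7, 2.1, 2.0]
opening: 0.004
```

```bash
python3 -c "
from h import *
plan(-.055,.098,.030)
im=snap('side','side3.png')
cv2.imwrite('pics/c5.png',cv2.resize(cv2.imread('pics/side3.png')[160:275,205:405],None,fx=4,fy=4,interpolation=cv2.INTER_CUBIC))"
```

```text
t 3.58 rack -0.0536 0.1635 0.0324 open 0.0 F rack [-1.15  1.86  1.96]
shift u [ 0.006 -0.262  0.009] turn u [0.003 0.005 0.002]
```

View pics/c5.png

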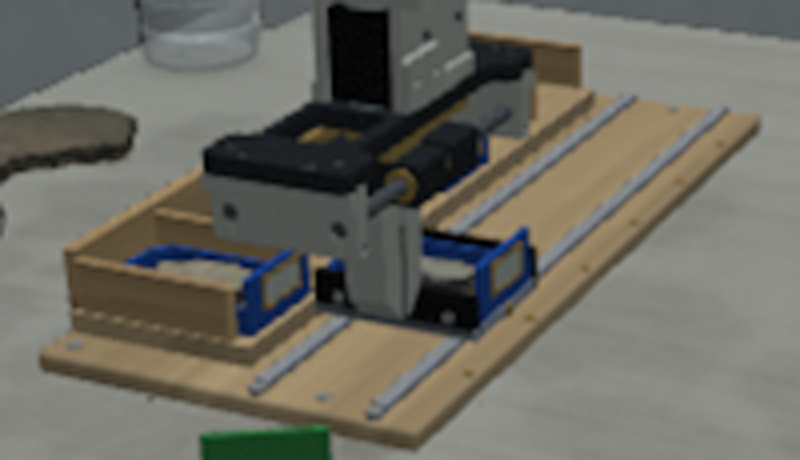

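{"fn": "move_arm", "kwargs": {
  "increments": [
    [[0,-0.015,0],[0,0,0]],
    [[0,-0.03,0],[0,0,0]],
    [[0,-0.045,0],[0,0,0]],
    [[0,-0.06,0],[0,0,0]],
    [[0,-0.075,0],[0,0,0]]
  ]
}}

```text
t: 4.05
tcp_pos: [0.5546, 0.0888, 0.0322]
ee_rot: [0.109, 0.994, 0.001, 0.002]
ft_force: [-0.2, 1.7, 2.3]
opening: 0.003
```

{"fn": "move_arm", "kwargs": {
  "increments": [
    [[0,-0.015,0],[0,0,0]],
    [[0,-0.03,0],[0,0,0]],
    [[0,-0.045,0],[0,0,0]],
    [[0,-0.06,0],[0,0,0]],
    [[0,-0.075,0],[0,0,0]]
  ]
}}

```text
t: 4.47
tcp_pos: [0.5504, 0.0702, 0.0322]
ee_rot: [0.109, 0.994, 0.001, 0.002]
ft_force: [-0.8, 2.6, 2.5]
opening: 0.002
```

{"fn": "move_arm", "kwargs": {
  "increments": [
    [[0,-0.015,0],[0,0,0]],
    [[0,-0.03,0],[0,0,0]],
    [[0,-0.045,0],[0,0,0]],
    [[0,-0.06,0],[0,0,0]],
    [[0,-0.06,0],[0,0,0]]
  ]
}}

```text
t: 4.88
tcp_pos: [0.5469, 0.0541, 0.0321]
ee_rot: [0.109, 0.994, 0.0, 0.002]
ft_force: [0.2, 0.0, 1.6]
opening: 0.005
```

```bash
python3 -c "
from h import *
plan(-.055,.0885,.030)
im=snap('side','side4.png')
cv2.imwrite('pics/c6.png',cv2.resize(cv2.imread('pics/side4.png')[160:275,205:405],None,fx=4,fy=4,interpolation=cv2.INTER_CUBIC))"
```

```text
t 4.88 rack -0.0536 0.1075 0.0321 open 0.01 F rack [0.23 0.07 1.59]
shift u [ 0.005 -0.076  0.008] turn u [ 0.001  0.004 -0.001]
```

View pics/c6.png

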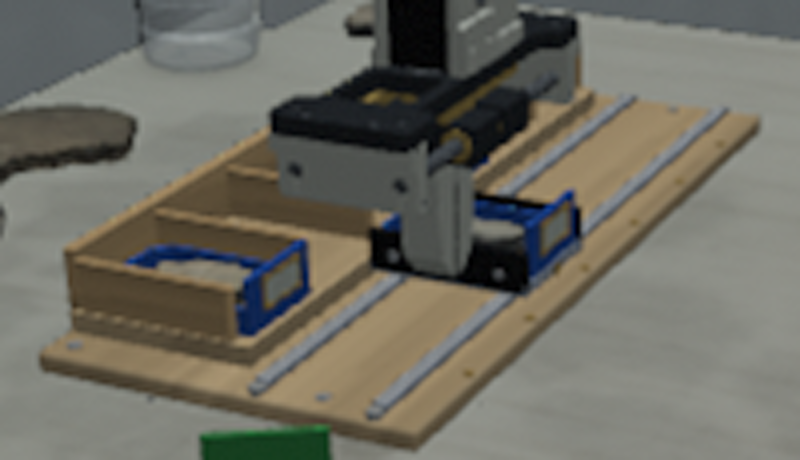

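```bash
python3 -c "
from h import *
f=lambda x,y:(205+x/4,160+y/4)
for nm,pts,z in (('t1',[(247,262),(305,243)],.054),('t4',[(437,133),(488,115)],.054),('init',[(460,275),(512,243)],.055),('now',[(530,223),(577,193)],.055),('c5',[(480,262),(528,230)],.055)):
    for p in pts:
        d=ray('side',*f(*p),z)-O;print(nm,(d@EX).round(4),(d@EY).round(4))
"
python3 - <<'E'
import cv2
im=cv2.imread("pics/side4.png")
cv2.imwrite("pics/c7.png",cv2.resize(im[195:240,290:360],None,fx=11,fy=11,interpolation=cv2.INTER_CUBIC))
im=cv2.imread("pics/side0.png")
cv2.imwrite("pics/c8.png",cv2.resize(im[210:255,270:340],None,fx=11,fy=11,interpolation=cv2.INTER_CUBIC))
E
```

```text
t1 0.0108 0.1822
t1 -0.003 0.1508
t4 0.009 -0.0154
t4 -0.0041 -0.0534
init -0.091 0.1586
init -0.097 0.114
now -0.0944 0.0873
now -0.0997 0.0411
c5 -0.0929 0.141
c5 -0.0973 0.096
```

View pics/c7.png

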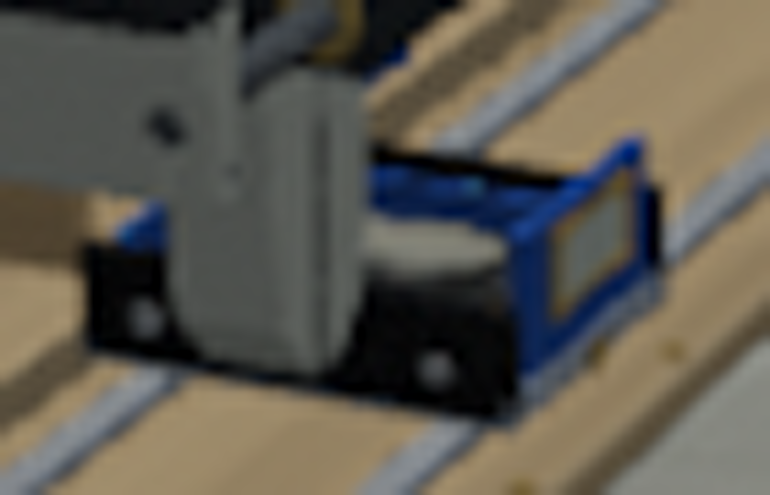

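View pics/c8.png

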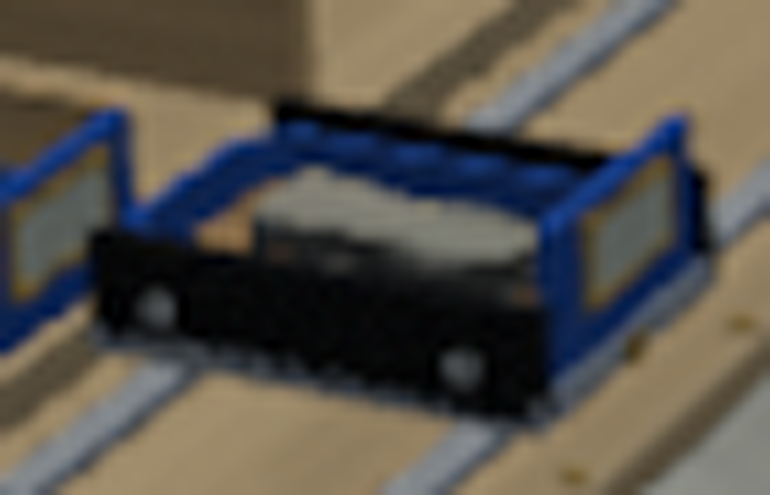

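```bash
python3 -c "
from h import *
a=lambda x,y:(290+x/11-.45,195+y/11-.45)
b=lambda x,y:(270+x/11-.45,210+y/11-.45)
for nm,n,i,z in (('TL',(515,235),(545,215),.055),('TR',(640,140),(685,118),.055),('s1',(145,318),(157,305),.03),('s2',(437,370),(462,367),.03),('cheekbot',(505,415),(535,420),.018)):
    r=[ray('side',*g,z)-O for g in (a(*n),b(*i))]
    print(nm,[((d@EX).round(4),(d@EY).round(4)) for d in r])
"
```

```text
TL [(np.float64(-0.0927), np.float64(0.089)), (np.float64(-0.0902), np.float64(0.1607))]
TR [(np.float64(-0.0946), np.float64(0.0372)), (np.float64(-0.0939), np.float64(0.1127))]
s1 [(np.float64(-0.0205), np.float64(0.0966)), (np.float64(-0.0189), np.float64(0.1712))]
s2 [(np.float64(-0.0807), np.float64(0.0975)), (np.float64(-0.0798), np.float64(0.1731))]
cheekbot [(np.float64(-0.089), np.float64(0.0864)), (np.float64(-0.0891), np.float64(0.1646))]
```

{"fn": "move_arm", "kwargs": {
  "increments": [
    [[0,-0.015,0],[0,0,0]],
    [[0,-0.03,0],[0,0,0]],
    [[0,-0.045,0],[0,0,0]],
    [[0,-0.06,0],[0,0,0]],
    [[0,-0.075,0],[0,0,0]]
  ]
}}

```text
t: 5.35
tcp_pos: [0.543, 0.0357, 0.032]
ee_rot: [0.109, 0.994, 0.0, 0.002]
ft_force: [0.1, 1.1, 0.6]
opening: 0.006
```

```bash
python3 -c "
from h import *
plan(-.055,.0795,.030)"
```

```text
t 5.35 rack -0.0535 0.0888 0.032 open 0.01 F rack [-0.12  1.15  0.56]
shift u [ 0.006 -0.037  0.008] turn u [ 0.001  0.004 -0.001]
```

{"fn": "move_arm", "kwargs": {
  "increments": [
    [[0,-0.01,0],[0,0,0]],
    [[0,-0.02,0],[0,0,0]],
    [[0,-0.03,0],[0,0,0]],
    [[0,-0.035,0],[0,0,0]],
    [[0,-0.035,0],[0,0,0]]
  ]
}}

```text
t: 5.77
tcp_pos: [0.5409, 0.0266, 0.032]
ee_rot: [0.109, 0.994, 0.0, 0.002]
ft_force: [-0.2, 1.0, 1.7]
opening: 0.005
```

```bash
python3 -c "
from h import *
plan(-.055,.0795,.030)
snap('side','side5.png');im=cv2.imread('pics/side5.png')
cv2.imwrite('pics/c9.png',cv2.resize(im[190:235,300:370],None,fx=11,fy=11,interpolation=cv2.INTER_CUBIC))"
```

```text
t 5.77 rack -0.0535 0.0794 0.032 open 0.0 F rack [-0.45  0.94  1.71]
shift u [0.006 0.    0.008] turn u [ 0.001  0.004 -0.002]
```

View pics/c9.png

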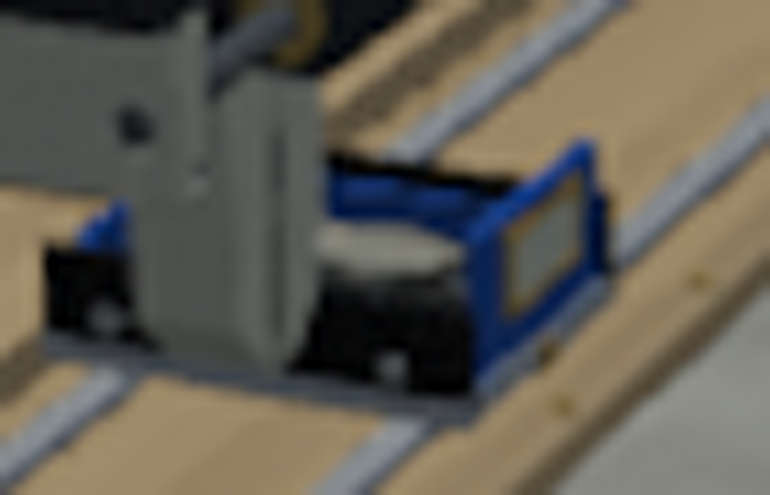

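Side crop: the cheek screws are at (309,219) and (335,223), and the panel top corners at (342.5,211.5) and (353.6,203). I back off, lift, and check from the top.

```bash
python3 -c "
from h import *
a=lambda x,y:(300+x/11-.45,190+y/11-.45)
for n,z in (((470,238),.055),((592,145),.055),((105,318),.03),((392,367),.03)):
    d=ray('side',*a(*n),z)-O;print((d@EX).round(4),(d@EY).round(4))"
```

```text
-0.0931 0.0614
-0.095 0.0086
-0.0202 0.0678
-0.0803 0.0684
```

{"fn": "move_arm", "kwargs": {
  "increments": [
    [[0,0.02,0],[0,0,0]],
    [[0,0.04,0],[0,0,0]],
    [[0,0.05,-0.08],[0,0,0]],
    [[0,0.05,-0.2],[0,0,0]],
    [[0,0.05,-0.3],[0,0,0]]
  ]
}}

```text
t: 6.23
tcp_pos: [0.5432, 0.04, 0.1077]
ee_rot: [0.109, 0.994, 0.0, 0.001]
ft_force: [1.3, 0.2, -0.4]
opening: 0.005
```

{"fn": "move_arm", "kwargs": {
  "increments": [
    [[0.1,0,-0.05],[0,0,0]],
    [[0.22,0,-0.1],[0,0,0]],
    [[0.34,0,-0.15],[0,0,0]],
    [[0.36,0,-0.2],[0,0,0]],
    [[0.36,0,-0.2],[0,0,0]]
  ]
}}

```text
t: 6.65
tcp_pos: [0.4547, 0.0608, 0.1595]
ee_rot: [0.107, 0.994, 0.0, 0.003]
ft_force: [1.0, -0.3, 0.2]
opening: 0.005
```

```bash
python3 -c "
from h import *
plan(-.14,.034,.12)
snap('side','side6.png');snap('top','top6.png')"
```

```text
t 6.65 rack -0.1452 0.0942 0.1595 open 0.0 F rack [ 1.08 -0.1   0.16]
shift u [-0.019 -0.241  0.158] turn u [0.001 0.006 0.004]
```

View pics/top6.png

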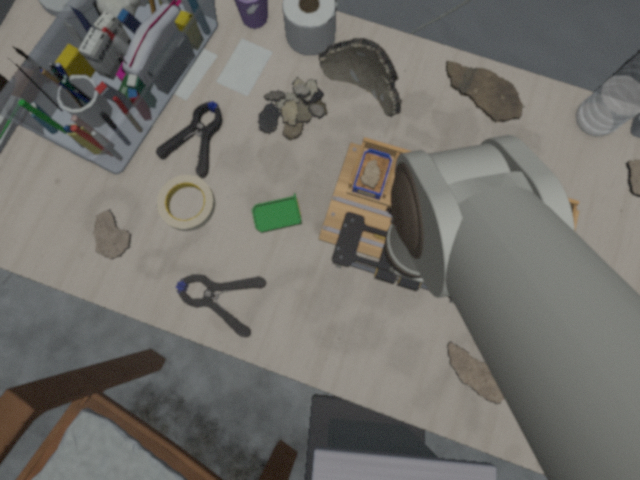

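View pics/side6.png

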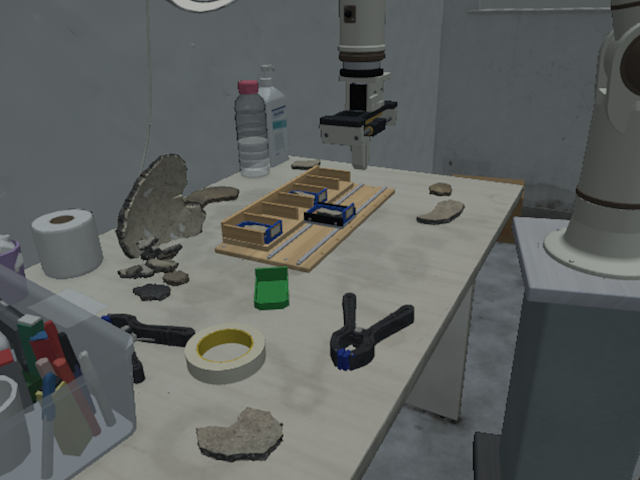

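{"fn": "move_arm", "kwargs": {
  "increments": [
    [[0.07,0.15,0],[0,0,0]],
    [[0.14,0.3,0],[0,0,0]],
    [[0.21,0.45,0],[0,0,0]],
    [[0.28,0.6,0],[0,0,0]],
    [[0.35,0.75,0],[0,0,0]]
  ]
}}

```text
t: 7.17
tcp_pos: [0.4115, 0.2638, 0.157]
ee_rot: [0.109, 0.994, 0.0, 0.002]
ft_force: [0.5, -0.3, 0.0]
opening: 0.003
```

{"fn": "move_arm", "kwargs": {
  "increments": [
    [[0.07,0.15,-0.05],[0,0,0]],
    [[0.14,0.3,-0.1],[0,0,0]],
    [[0.21,0.45,-0.1],[0,0,0]],
    [[0.28,0.6,-0.1],[0,0,0]],
    [[0.35,0.75,-0.1],[0,0,0]]
  ]
}}

```text
t: 7.58
tcp_pos: [0.3677, 0.4646, 0.1808]
ee_rot: [0.11, 0.994, 0.0, 0.002]
ft_force: [1.0, -0.1, 0.2]
opening: 0.006
```

```bash
python3 -c "
from h import *
state()
snap('top','top7.png')
im=cv2.imread('pics/top7.png');cv2.imwrite('pics/c10.png',cv2.resize(im[130:320,310:590],None,fx=2.8,fy=2.8,interpolation=cv2.INTER_CUBIC))
cv2.imwrite('pics/c11.png',cv2.resize(im[160:280,380:510],None,fx=6,fy=5,interpolation=cv2.INTER_CUBIC))"
```

```text
t 7.58 rack -0.3175 0.4695 0.1808 open 0.01 F rack [0.98 0.09 0.17]
```

View pics/c10.png

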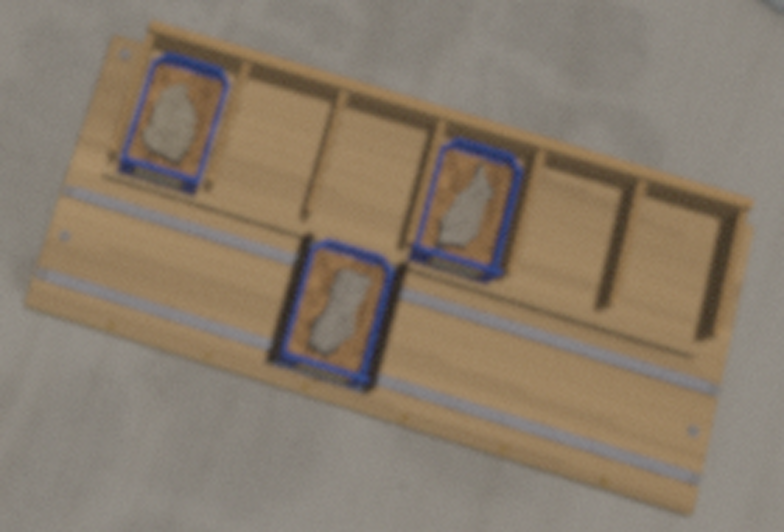

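View pics/c11.png

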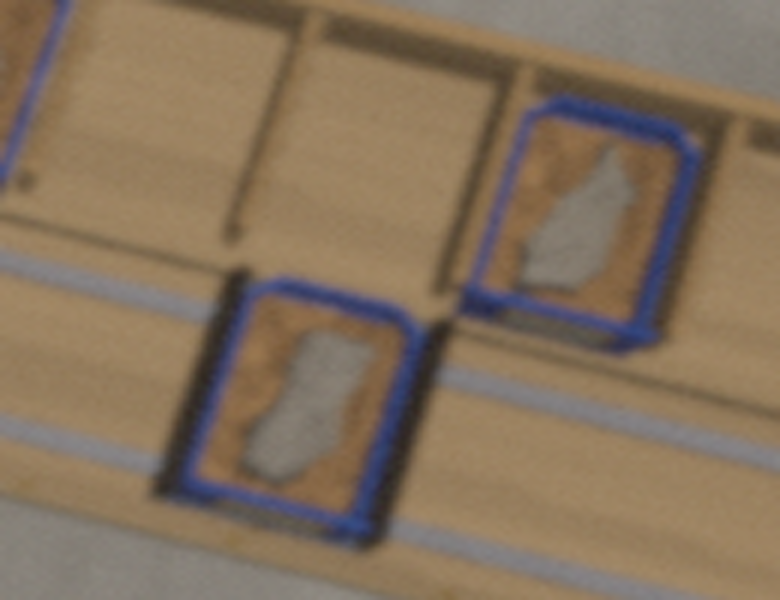

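```bash
python3 -c "
from h import *
for p,z in (((426,261.2),.055),((367.3,191.2),.054),((380+468/6,160+293/5),.054),((380+655/6,160+335/5),.054),((380+262/6,160+283/5),.039),((380+418/6,160+320/5),.039)):
    d=ray('top',*p,z)-O;print((d@EX).round(4),(d@EY).round(4))
plan(-.13,.034,.1)"
```

```text
-0.096 0.0317
-0.0016 0.1684
-0.002 -0.004
-0.0003 -0.0617
-0.0123 0.0546
-0.0116 0.0051
t 7.63 rack -0.3246 0.4781 0.1813 open 0.0 F rack [-3.54  8.97  1.89]
shift u [-0.766 -1.785  0.308] turn u [0.012 0.    0.009]
```

{"fn": "move_arm", "kwargs": {
  "increments": [
    [[-0.05,-0.14,0],[0,0,0]],
    [[-0.1,-0.28,0],[0,0,0]],
    [[-0.15,-0.42,0],[0,0,0]],
    [[-0.2,-0.56,0],[0,0,0]],
    [[-0.25,-0.7,0],[0,0,0]]
  ]
}}

```text
t: 8.05
tcp_pos: [0.3875, 0.2888, 0.1784]
ee_rot: [0.105, 0.994, 0.005, -0.0]
ft_force: [0.4, 0.1, -0.6]
opening: 0.006
```

{"fn": "move_arm", "kwargs": {
  "increments": [
    [[-0.05,-0.14,0],[0,0,0]],
    [[-0.1,-0.28,0],[0,0,0]],
    [[-0.15,-0.42,0.05],[0,0,0]],
    [[-0.2,-0.56,0.1],[0,0,0]],
    [[-0.25,-0.7,0.15],[0,0,0]]
  ]
}}

```text
t: 8.47
tcp_pos: [0.4129, 0.103, 0.1384]
ee_rot: [0.106, 0.994, 0.005, 0.0]
ft_force: [0.1, -0.2, 0.3]
opening: 0.006
```

```bash
python3 -c "
from h import *
plan(-.135,.033,.1)"
```

```text
t 8.47 rack -0.1951 0.1262 0.1384 open 0.01 F rack [ 0.18 -0.18  0.32]
shift u [-0.238 -0.376  0.15 ] turn u [ 0.012 -0.001  0.008]
```

{"fn": "move_arm", "kwargs": {
  "increments": [
    [[-0.08,-0.12,0],[0.01,0,0.008]],
    [[-0.15,-0.24,0],[0.012,0,0.008]],
    [[-0.22,-0.35,0.05],[0.012,0,0.008]],
    [[-0.238,-0.376,0.1],[0.012,0,0.008]],
    [[-0.238,-0.376,0.12],[0.012,0,0.008]]
  ]
}}

```text
t: 8.88
tcp_pos: [0.4517, -0.0048, 0.1053]
ee_rot: [0.112, 0.994, -0.0, -0.001]
ft_force: [-0.1, -0.4, -0.2]
opening: 0.005
```

```bash
python3 -c "
from h import *
plan(-.135,.033,.034)"
```

```text
t 8.88 rack -0.1339 0.0294 0.1053 open 0.01 F rack [ 0.01 -0.37 -0.15]
shift u [0.004 0.014 0.285] turn u [-0.001 -0.003 -0.008]
```

{"fn": "move_arm", "kwargs": {
  "increments": [
    [[0.015,0.012,0.07],[0,0,-0.008]],
    [[0.015,0.012,0.14],[0,0,-0.008]],
    [[0.015,0.012,0.21],[0,0,-0.008]],
    [[0.015,0.012,0.27],[0,0,-0.008]],
    [[0.015,0.012,0.285],[0,0,-0.008]]
  ]
}}

```text
t: 9.3
tcp_pos: [0.4467, 0.0002, 0.0316]
ee_rot: [0.108, 0.994, -0.0, -0.003]
ft_force: [-0.4, -0.0, 0.4]
opening: 0.005
```

```bash
python3 -c "
from h import *
plan(-.12,.033,.034)
snap('side','side8.png');im=cv2.imread('pics/side8.png')
cv2.imwrite('pics/c12.png',cv2.resize(im[160:260,270:400],None,fx=6,fy=6,interpolation=cv2.INTER_CUBIC))"
```

```text
t 9.3 rack -0.1398 0.0333 0.0316 open 0.01 F rack [-0.42 -0.09  0.36]
shift u [-0.079 -0.001 -0.01 ] turn u [-0.002 -0.009  0.002]
```

View pics/c12.png

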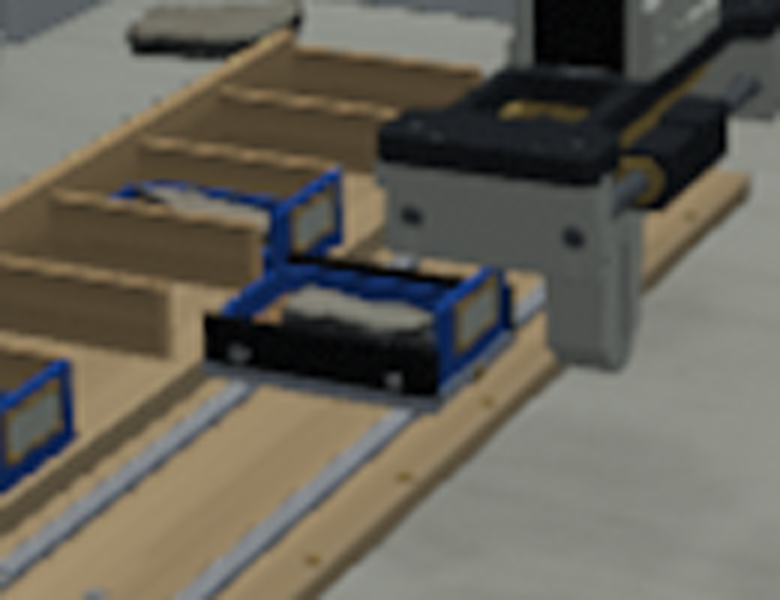

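{"fn": "move_arm", "kwargs": {
  "increments": [
    [[-0.015,0,-0.01],[0,0,0]],
    [[-0.03,0,-0.01],[0,-0.005,0]],
    [[-0.045,0,-0.01],[0,-0.005,0]],
    [[-0.06,0,-0.01],[0,-0.005,0]],
    [[-0.075,0,-0.01],[0,-0.005,0]]
  ]
}}

```text
t: 9.77
tcp_pos: [0.4664, -0.004, 0.0352]
ee_rot: [0.108, 0.994, -0.0, -0.0]
ft_force: [0.0, -0.1, 0.3]
opening: 0.004
```

{"fn": "move_arm", "kwargs": {
  "increments": [
    [[-0.01,0,0],[0,0,0]],
    [[-0.02,0,0],[0,0,0]],
    [[-0.03,0,0],[0,0,0]],
    [[-0.04,0,0],[0,0,0]],
    [[-0.05,0,0],[0,0,0]]
  ]
}}

```text
t: 10.18
tcp_pos: [0.4787, -0.0068, 0.0351]
ee_rot: [0.108, 0.994, -0.0, -0.001]
ft_force: [0.9, 0.2, 0.6]
opening: 0.006
```

{"fn": "move_arm", "kwargs": {
  "increments": [
    [[-0.012,0,0],[0,0,0]],
    [[-0.024,0,0],[0,0,0]],
    [[-0.036,0,0],[0,0,0]],
    [[-0.048,0,0],[0,0,0]],
    [[-0.06,0,0],[0,0,0]]
  ]
}}

```text
t: 10.6
tcp_pos: [0.4936, -0.0101, 0.035]
ee_rot: [0.108, 0.994, -0.0, -0.001]
ft_force: [-1.1, -0.6, -1.2]
opening: 0.005
```

```bash
python3 -c "
from h import *
plan(-.0115,.033,.034)
snap('side','side9.png');im=cv2.imread('pics/side9.png')
cv2.imwrite('pics/c13.png',cv2.resize(im[160:260,270:400],None,fx=6,fy=6,interpolation=cv2.INTER_CUBIC))"
```

```text
t 10.6 rack -0.0918 0.0333 0.035 open 0.01 F rack [-0.99 -0.81 -1.22]
shift u [-0.321 -0.002  0.004] turn u [-0.001 -0.002  0.002]
```

View pics/c13.png

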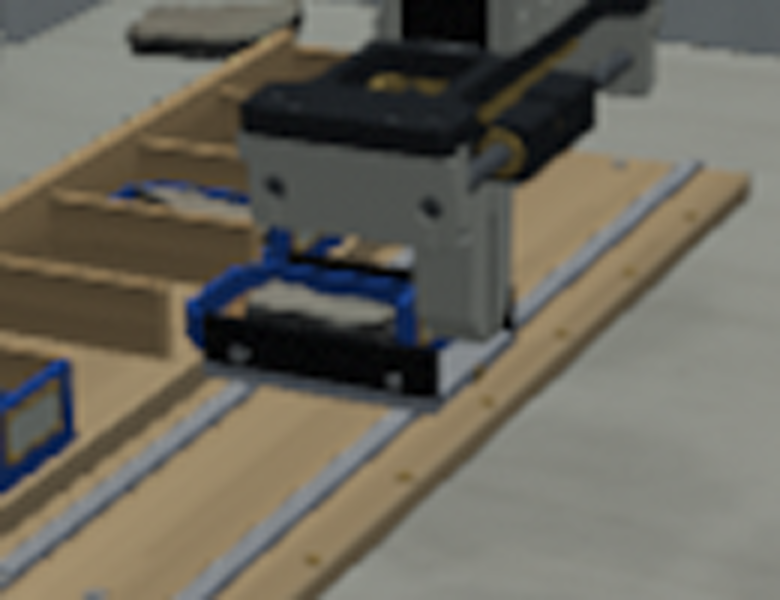

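The tray slides between the cheeks with the sherd in place, so I continue.

{"fn": "move_arm", "kwargs": {
  "increments": [
    [[-0.014,0,0],[0,0,0]],
    [[-0.028,0,0],[0,0,0]],
    [[-0.042,0,0],[0,0,0]],
    [[-0.056,0,0],[0,0,0]],
    [[-0.07,0,0],[0,0,0]]
  ]
}}

```text
t: 11.07
tcp_pos: [0.5119, -0.0141, 0.0351]
ee_rot: [0.108, 0.994, -0.0, -0.0]
ft_force: [-1.0, 0.1, -1.0]
opening: 0.006
```

{"fn": "move_arm", "kwargs": {
  "increments": [
    [[-0.014,0,0],[0,0,0]],
    [[-0.028,0,0],[0,0,0]],
    [[-0.042,0,0],[0,0,0]],
    [[-0.056,0,0],[0,0,0]],
    [[-0.07,0,0],[0,0,0]]
  ]
}}

```text
t: 11.48
tcp_pos: [0.5293, -0.018, 0.0351]
ee_rot: [0.108, 0.994, -0.0, -0.0]
ft_force: [-1.4, -0.8, 1.1]
opening: 0.005
```

{"fn": "move_arm", "kwargs": {
  "increments": [
    [[-0.014,0,0],[0,0,0]],
    [[-0.028,0,0],[0,0,0]],
    [[-0.042,0,0],[0,0,0]],
    [[-0.056,0,0],[0,0,0]],
    [[-0.07,0,0],[0,0,0]]
  ]
}}

```text
t: 11.9
tcp_pos: [0.5468, -0.0219, 0.0351]
ee_rot: [0.108, 0.994, -0.0, -0.0]
ft_force: [-0.4, 0.9, 1.2]
opening: 0.004
```

```bash
python3 -c "
from h import *
plan(-.0115,.033,.034)
snap('side','side10.png');im=cv2.imread('pics/side10.png')
cv2.imwrite('pics/c14.png',cv2.resize(im[160:260,270:400],None,fx=6,fy=6,interpolation=cv2.INTER_CUBIC))"
```

```text
t 11.9 rack -0.0373 0.0334 0.0351 open 0.0 F rack [-0.54  0.77  1.16]
shift u [-0.103 -0.002  0.004] turn u [-0.001 -0.     0.001]
```

View pics/c14.png

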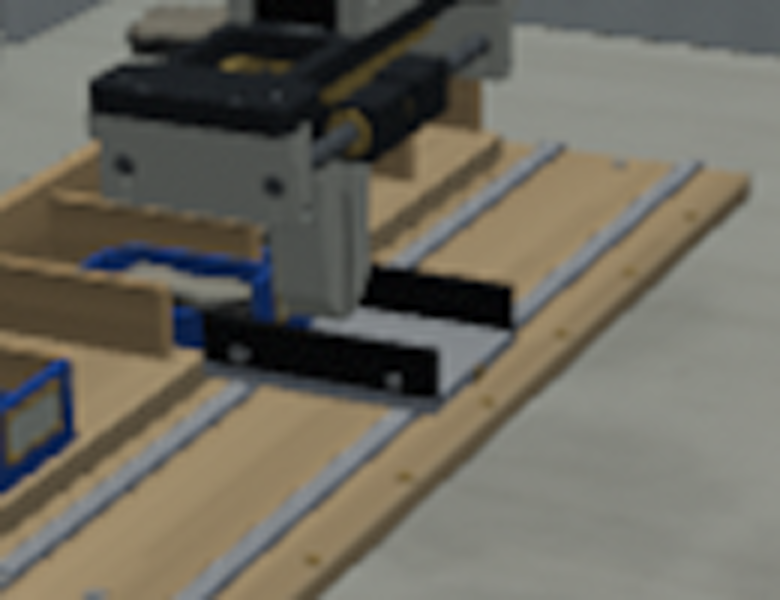

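{"fn": "move_arm", "kwargs": {
  "increments": [
    [[-0.012,0,0],[0,0,0]],
    [[-0.024,0,0],[0,0,0]],
    [[-0.036,0,0],[0,0,0]],
    [[-0.048,0,0],[0,0,0]],
    [[-0.06,0,0],[0,0,0]]
  ]
}}

```text
t: 12.37
tcp_pos: [0.5627, -0.0253, 0.0352]
ee_rot: [0.109, 0.994, -0.0, 0.001]
ft_force: [-1.5, 0.1, -0.1]
opening: 0.005
```

{"fn": "move_arm", "kwargs": {
  "increments": [
    [[-0.006,0,0],[0,0,0]],
    [[-0.012,0,0],[0,0,0]],
    [[-0.018,0,0],[0,0,0]],
    [[-0.024,0,0],[0,0,0]],
    [[-0.03,0,0],[0,0,0]]
  ]
}}

```text
t: 12.78
tcp_pos: [0.5701, -0.027, 0.0352]
ee_rot: [0.108, 0.994, -0.0, 0.0]
ft_force: [-1.3, -0.7, -0.3]
opening: 0.004
```

```bash
python3 -c "
from h import *
plan(-.0115,.033,.034)
snap('side','side11.png');im=cv2.imread('pics/side11.png')
cv2.imwrite('pics/c15.png',cv2.resize(im[160:260,230:360],None,fx=6,fy=6,interpolation=cv2.INTER_CUBIC))"
```

```text
t 12.78 rack -0.0135 0.0334 0.0352 open 0.0 F rack [-1.07 -0.98 -0.34]
shift u [-0.008 -0.002  0.005] turn u [-0.001  0.001  0.001]
```

View pics/c15.png

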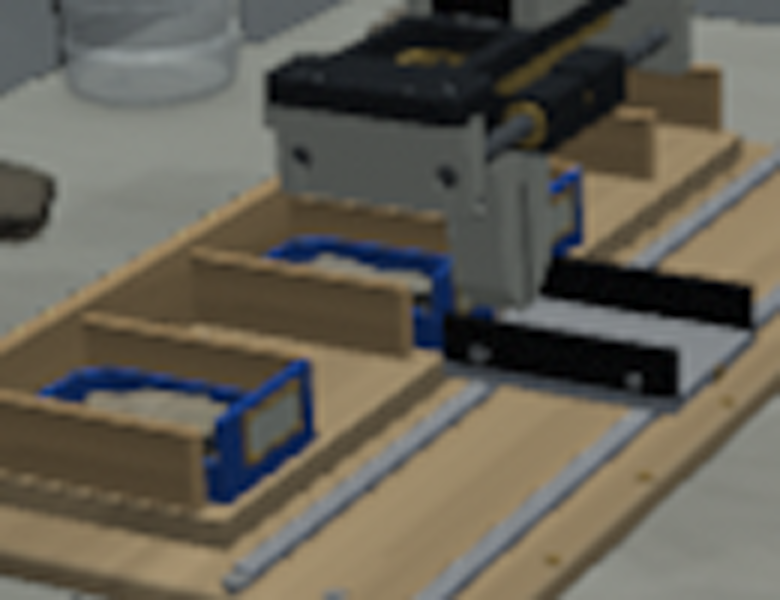

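The panel still stands further out than its neighbour's. I continue slowly and watch the force.

{"fn": "move_arm", "kwargs": {
  "increments": [
    [[-0.004,0,0],[0,0,0]],
    [[-0.008,0,0],[0,0,0]],
    [[-0.012,0,0],[0,0,0]],
    [[-0.016,0,0],[0,0,0]],
    [[-0.02,0,0],[0,0,0]]
  ]
}}

```text
t: 13.25
tcp_pos: [0.5748, -0.028, 0.0352]
ee_rot: [0.109, 0.994, -0.0, 0.0]
ft_force: [-5.3, 1.3, 3.2]
opening: 0.005
```

```bash
python3 -c "
from h import *
plan(-.0115,.033,.034)"
```

```text
t 13.25 rack -0.0087 0.0334 0.0352 open 0.0 F rack [-5.47  0.17  3.21]
shift u [ 0.011 -0.002  0.005] turn u [-0.001  0.     0.001]
```

{"fn": "move_arm", "kwargs": {
  "increments": [
    [[-0.002,0,0],[0,0,0]],
    [[-0.004,0,0],[0,0,0]],
    [[-0.005,0,0],[0,0,0]],
    [[-0.005,0,0],[0,0,0]],
    [[-0.005,0,0],[0,0,0]]
  ]
}}

```text
t: 13.67
tcp_pos: [0.5748, -0.0281, 0.035]
ee_rot: [0.108, 0.994, -0.0, -0.001]
ft_force: [-4.7, 1.8, 4.2]
opening: 0.002
```

```bash
python3 -c "
from h import *
plan(-.0115,.033,.034)
snap('side','side12.png');im=cv2.imread('pics/side12.png')
cv2.imwrite('pics/c16.png',cv2.resize(im[160:260,230:360],None,fx=6,fy=6,interpolation=cv2.INTER_CUBIC))"
```

```text
t 13.67 rack -0.0087 0.0334 0.035 open 0.0 F rack [-4.97  0.79  4.17]
shift u [ 0.011 -0.001  0.004] turn u [-0.001 -0.003  0.001]
```

View pics/c16.png

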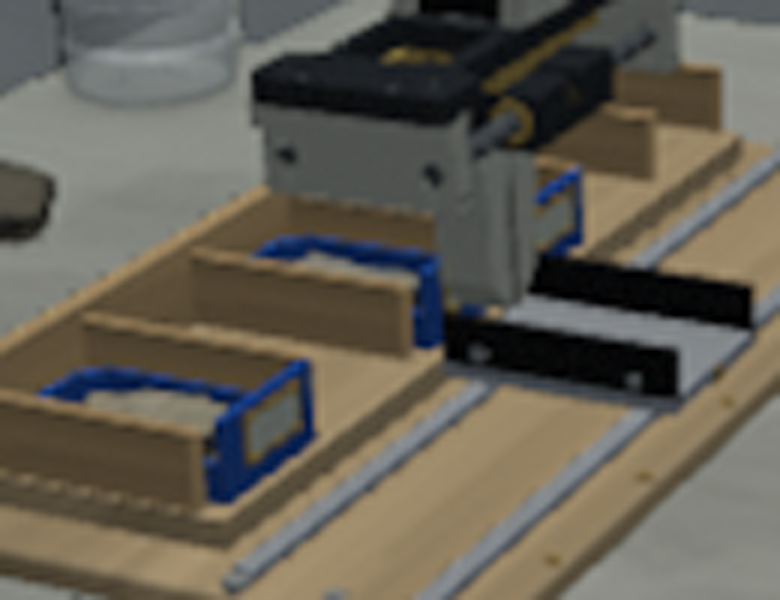

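{"fn": "move_arm", "kwargs": {
  "increments": [
    [[-0.004,0,0],[0,0,0]],
    [[-0.008,0,0],[0,0,0]],
    [[-0.01,0,0],[0,0,0]],
    [[-0.01,0,0],[0,0,0]],
    [[-0.01,0,0],[0,0,0]]
  ]
}}

```text
t: 14.13
tcp_pos: [0.5747, -0.028, 0.0346]
ee_rot: [0.108, 0.994, -0.001, -0.004]
ft_force: [-8.2, 2.8, 6.9]
opening: 0.006
```

{"fn": "move_arm", "kwargs": {
  "increments": [
    [[0.015,0,0],[0,0,0]],
    [[0.03,0,0],[0,0,0]],
    [[0.06,0,0],[0,0,0]],
    [[0.09,0,0],[0,0,0]],
    [[0.1,0,-0.05],[0,0,0]]
  ]
}}

```text
t: 14.55
tcp_pos: [0.5471, -0.0224, 0.0456]
ee_rot: [0.108, 0.994, -0.001, -0.006]
ft_force: [-1.4, -0.2, -0.1]
opening: 0.005
```

{"fn": "move_arm", "kwargs": {
  "increments": [
    [[0,0,-0.12],[0,0,0]],
    [[0,0,-0.24],[0,0,0]],
    [[0.1,0,-0.36],[0,0,0]],
    [[0.2,0.1,-0.45],[0,0,0]],
    [[0.3,0.2,-0.45],[0,0,0]]
  ]
}}

```text
t: 14.97
tcp_pos: [0.489, 0.042, 0.1644]
ee_rot: [0.11, 0.994, -0.0, -0.001]
ft_force: [0.6, 1.4, -0.3]
opening: 0.006
```

{"fn": "move_arm", "kwargs": {
  "increments": [
    [[0.05,0.14,0],[0,0,0]],
    [[0.1,0.28,0],[0,0,0]],
    [[0.15,0.42,0],[0,0,0]],
    [[0.2,0.56,0],[0,0,0]],
    [[0.25,0.7,0],[0,0,0]]
  ]
}}

```text
t: 15.38
tcp_pos: [0.4661, 0.228, 0.1658]
ee_rot: [0.11, 0.994, 0.0, 0.0]
ft_force: [0.6, 0.1, -0.1]
opening: 0.001
```

{"fn": "move_arm", "kwargs": {
  "increments": [
    [[0.05,0.14,0],[0,0,0]],
    [[0.1,0.28,0],[0,0,0]],
    [[0.15,0.42,0],[0,0,0]],
    [[0.2,0.56,0],[0,0,0]],
    [[0.25,0.7,0],[0,0,0]]
  ]
}}

```text
t: 15.8
tcp_pos: [0.4432, 0.4142, 0.1671]
ee_rot: [0.11, 0.994, 0.0, 0.001]
ft_force: [0.7, 0.7, -0.1]
opening: 0.005
```

```bash
python3 -c "
from h import *
state()
snap('side','side13.png');snap('top','top13.png');im=cv2.imread('pics/side13.png')
cv2.imwrite('pics/c17.png',cv2.resize(im[160:260,230:360],None,fx=6,fy=6,interpolation=cv2.INTER_CUBIC))
im=cv2.imread('pics/top13.png');cv2.imwrite('pics/c18.png',cv2.resize(im[130:280,340:520],None,fx=4.4,fy=4,interpolation=cv2.INTER_CUBIC))"
```

```text
t 15.8 rack -0.2328 0.4367 0.1671 open 0.0 F rack [ 0.56  0.8  -0.1 ]
```

View pics/c17.png

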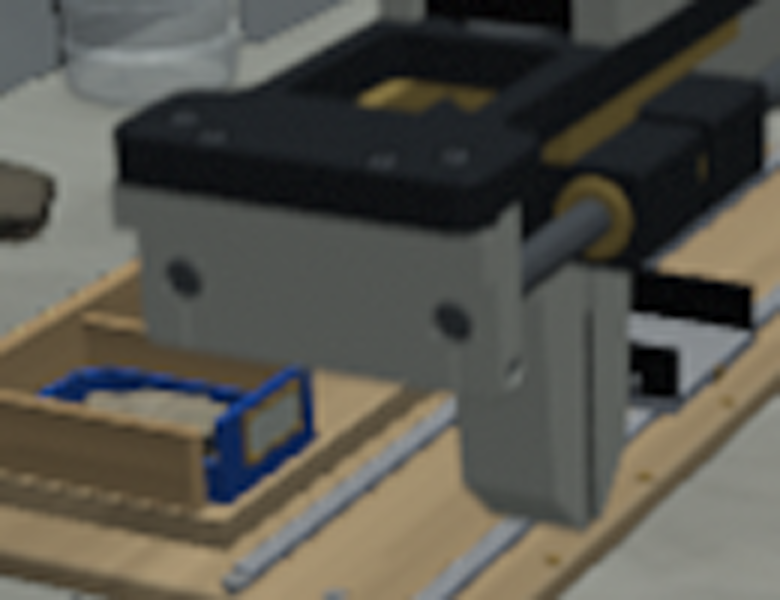

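View pics/c18.png

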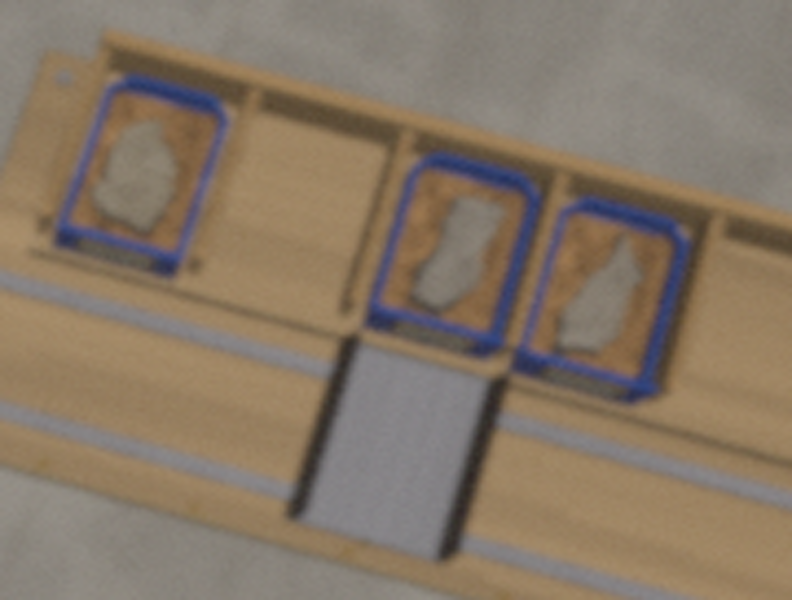

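The top view (crop c18) shows the tray in gap three. Its panel lies in line with its neighbours' panels and the sherd is centred. I'm handing the job in.

```bash
python3 -c "
from h import *
for p in ((435,330),(120,250),(590,375)):
    d=ray('top',340+p[0]/4.4,130+p[1]/4,.054)-O;print((d@EX).round(4),(d@EY).round(4))
print(ctrl.finish_job())"
```

```text
-0.0013 0.0322
-0.004 0.1677
-0.0026 -0.0342
the job is handed in; nothing more can be done
None
```

I pushed the shuttle right with the closed fingertips until it stood in front of the third gap. I then pushed the tray by its front panel into that gap until it stopped, backed off, and handed the job in at about 16 s of the 48 s allowed.

- **Shuttle:** before the tray push, the side view put the shuttle at about y = 33 mm and the top view put the tray on it at about 32 mm. The target is 34 mm, with 24 to 44 mm allowed.
- **Tray position:** in the last top view the panel is level with the neighbouring trays' panels to about 3 mm. It reads y ≈ 32 mm, with 28 to 40 mm allowed.
- **Back stop:** the tray did not move under a last push of about 8 N, so I take it to be home.
- **Sherd and neighbours:** the sherd lies about centred on the tray. The trays in gaps one and four read the same as before, within my pixel-picking error of about 3 mm.
- **Robot:** the arm was clear of everything when I handed in.

**Not fully checked:**
- The last side picture was blocked by the gripper, so the final check rests on the top view alone.
- My camera distances along the rack came out about 1.5% short, so I judged positions relative to the other trays.
- I did not re-measure the clamp and tape roll at the end. The arm passed over that area at 14 cm or higher.

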